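# Load the tube mixer's drive shaft

## Robot

A 6-joint arm with a two-finger parallel gripper is mounted at the origin on the work surface. World frame = base frame: x ahead of the robot, y to its left, z up, the work surface at z = 0. Lengths are in m, angles in rad, forces in N, time in s.
With the tool pointing down it reaches from about 0.35 to 0.775 m from the base axis. Payload 7.3 kg.
Tool frame: the origin (TCP) lies between the finger pads; the fingertips stand 14 mm ahead of it and the grasp point (between the pads) lies 5 mm behind it; z points along the fingers, y is the line along which they close (so a half turn about z gives the same grasp; the last joint's range is limited). The gripper opens to 92 mm and grips with 3 to 60 N. Pads are 19 mm wide; open, the fingers measure 130 mm over their backs; the gripper's body (75 mm by 190 mm) begins 47 mm behind the grasp point.
Start: joints at [1.161, 0.342, 1.524, -0, 1.275, -0.146], TCP at [0.137, 0.507, 0.241] pointing down, gripper open.
Joint ranges: [-2.53, 2.53], [-0.77, 2.02], [0.04, 2.7], [-1, 4.14], [0.28, 2.66], [-3.11, 3.11]. Speed limits (rad/s): [2.57, 2.57, 3.14, 3.14, 3.14, 3.14].

## Interface

Orientations are given as [roll, pitch, yaw] about the fixed x, y, z axes, in that order (R = Rz(yaw) Ry(pitch) Rx(roll)).
In Python, from cell import robot, eyes gives the robot as it stands. The module is installed in compiled form; this text tells all that it offers.
- The arm moves only by the shell command python3 -m handwheel 'ROWS' [FORCE]. ROWS is JSON, one flat list of numbers, 5 for each row, row after row: the shift along the world's x, y, z in mm, then the turn about the world's z in rad, then the opening, from 0 (shut) to 1 (fully open). In form: [x, y, z, spin, jaw, x, y, z, spin, jaw, ...]. A call has 1 to 8 rows; each row shifts and turns the commanded pose from where the row before left it; what a row does not reach is not made up. A row lasts 1/10 s, in which the tool goes at most 50 mm and 8.59 degrees, less where a joint would pass 70% of its speed; a pose out of reach is approached as far as the arm can. A call with a gripper value outside its range is refused whole. The fingers move at their own pace and stop on an object; FORCE is the grip in N (left out, the last holds). Time passes only in rows, so rows that do not move let the fingers close. It gives the time, the measured TCP pose, the force, the opening and the grip force at its end, in the units of the state.
- robot.observe(): the state, without advancing time (a new reading comes with each control period).
- eyes.read_camera(name): name is "side" or "top"; returns (picture, depth): 420x560x3 uint8, blue, green, red; 420x560 float32, m along the optical axis (not along the pixel's ray), 0 where there is no reading.
- eyes.calibration(name): a dict with "fx", "fy", "cx", "cy" (pixels), "world_to_cam" (4x4, takes a point from world to camera coordinates). Camera axes: x right, y down, z forward; pixel columns grow to the right and rows downward; lengths in m; the calibration is good to about 2 mm. A picture is of the moment at which its call begins. calibration takes no time and is no camera call.
- robot.hand_in(): hands the job in; it is judged then, once.
The state is a dict: "time": time; "qpos": joint angles; "qvel": joint speeds; "joint_efforts": joint torques, N m; "tool_pos": TCP position; "tool_rot": TCP orientation; "contact_force": force on the tool from outside, world axes, zero at the start; "torque": the same for the moment, N m; "opening": finger opening in m; "grip_force": force on a finger pad.
Only numpy, scipy, OpenCV 4.12 (cv2) and the standard library are available. Lean on these libraries where they do the work, as an engineer would, in place of code of your own. Each camera call takes 0.05 s, during which the arm holds its last target. There are 200 camera calls.

## Task

Load the rotary tube mixer: slide the short metal spacer collar onto its horizontal drive shaft first, then the longer tube drum, until the collar is fully home against the shoulder and the drum is up against the collar. Then press the black drive plunger on top of the mixer all the way down and let it come back up. Do not knock over the amber bottle or the glass beaker.

Things in the scene. Friction and masses are not known exactly. Their poses are not given: they have to be found in the camera images.
- mixer: Rotary tube mixer, fixed. Origin on the table under the shoulder face; its z up, its shaft level along its +y at x = 0, height 85 mm. White drive head behind the shoulder: y = -118 to -8 mm, x = +-65 mm, 135 mm high. Grey base plate 150 mm wide, 16 mm thick, y = -128 to 272 mm.
- shoulder (a point): Centre of the shoulder face, where the shaft leaves the drive head: a dark disc of 46 mm diameter, at mixer y = 0, 85 mm above the table. The steel shaft, 26 mm diameter, runs 155 mm from here along mixer +y. Only friction resists a ring pushed along it.
- shaft_tip (a point): Free end of the shaft on its axis, mixer y = 155 mm; the last 14 mm taper to 12 mm diameter.
- cradle (a point): Middle of the drum's loading place, mixer y = 207.5 mm, on the shaft's axis line. The cradle: two steel rails along mixer y, 12 mm thick, axes 36 mm apart, y = 130 to 260 mm, tops 57.5 mm above the table. A ring laid on them has its axis level with the shaft; pushed towards the shoulder (-y) it threads onto the shaft, leaves the rails and hangs about 2 mm lower. 105 mm of rail beyond the tip.
- collar: Plain aluminium spacer collar: short thick tube, 64 mm outer diameter, 45 mm long, 30 mm bore, 0.11 to 0.23 kg. Origin at its middle on its axis; its y is the tube's axis; both ends alike. Starts lying on its side on the parts stand. Fully home, its centre is at mixer y = 22.5 mm.
- drum: White plastic tube drum with six dark tube holes round the bore in each end: thick tube, 64 mm outer diameter, 75 mm long, 30 mm bore, 0.15 to 0.29 kg. Origin at its middle on its axis; its y is the tube's axis; both ends alike. Starts lying on the parts stand, on either side of the collar. Against the homed collar, its centre is at mixer y = 82.5 mm and 35 mm of shaft show.
- stand: Low aluminium parts stand, fixed, 70 x 250 mm, with two rails along its y like the cradle's; origin on the table under its middle. The two rings lie on it end to end, about 45 to 65 mm apart, axes along its y at 62 mm height. Sides open: a ring can be gripped across its diameter from above with the fingertips down to 40 mm height.
- plunger (a joint): Sprung drive plunger: 0 when up, 0.012 m when fully down (its stop). About 4 N at the start of its stroke, 9 N at the end; it springs back when let go.
- plunger_top (a point): Centre of the top face of the plunger's black round cap (40 mm diameter) on top of the drive head, at mixer x = 0, y = -60 mm, 165 mm above the table when up. Moves straight down.
- bottle: Amber bottle, 64 mm diameter, 150 mm tall, standing loose on the table to the robot's right; origin at its underside's centre.
- beaker: Glass beaker, 72 mm diameter, 85 mm tall, standing loose on the table to the robot's left; origin at its underside's centre.
There are look-alikes about, which are no part of the job. What is shaped like the drum but green is not meant. Leave any green look-alike of the collar alone.

How it is judged:
By the outcome, as a careful person would: the job done as asked, in the order asked, and still so for the second after the job is handed in, with the robot touching nothing.
It also fails if it takes over 72 s, if anything falls off the work surface, if the arm or the gripper's body presses on something with over 40 N, if the wrist force passes 120 N, or if a joint passes its speed limit or range.

## Working session

There is one attempt and no reset: what is moved stays moved. The work goes in short steps, Python scripts to look and compute and a shell command to move; the robot and the scene stay as the last step left them, time stands still between calls to the robot, and variables do not carry over. Pictures are saved under pics/ and viewed, at most 10 in all, crops included, and the job is handed in when it is done.

```bash
mkdir -p pics; cat > h.py <<'E'
import numpy as np, cv2
from cell import robot, eyes
def grab(n):
    p,d=eyes.read_camera(n); np.savez(f'/tmp/{n}.npz',p=p,d=d); return p,d
def world(n,u,v,z):
    "pixel -> world"
    c=eyes.calibration(n); T=np.linalg.inv(c['world_to_cam'])
    return (T@[(u-c['cx'])/c['fx']*z,(v-c['cy'])/c['fy']*z,z,1])[:3]
def cloud(n,d):
    c=eyes.calibration(n); T=np.linalg.inv(c['world_to_cam'])
    v,u=np.mgrid[:420,:560]
    P=np.stack([(u-c['cx'])/c['fx']*d,(v-c['cy'])/c['fy']*d,d,np.ones_like(d)],-1)@T.T
    P=P[...,:3]; P[d==0]=np.nan; return P
E
python3 - <<'E'
from h import *
for n in('top','side'):
    p,d=grab(n); cv2.imwrite(f'pics/{n}0.png',p); print(n,np.linalg.inv(eyes.calibration(n)['world_to_cam']).round(3))
print(robot.observe())
E
```

```text
top [[ 0.    -0.987  0.164  0.326]
 [-1.    -0.002 -0.012 -0.004]
 [ 0.013 -0.164 -0.986  1.137]
 [ 0.     0.     0.     1.   ]]
side [[-0.931 -0.283  0.229  0.292]
 [-0.364  0.709 -0.604  0.592]
 [ 0.008 -0.646 -0.763  0.914]
 [ 0.     0.     0.     1.   ]]
{'time': 0.1, 'qpos': array([ 1.16097631e+00,  3.42631088e-01,  1.52491731e+00,  2.97015410e-05,
        1.27540639e+00, -1.45994543e-01]), 'qvel': array([ 0.002051  , -0.00079413, -0.00261743,  0.00108895,  0.00043777,
        0.00031615]), 'joint_efforts': array([ 1.73523000e-03, -4.32008457e+01, -2.44695908e+01,  7.19863339e-02,
        5.25017094e-02, -7.74658929e-05]), 'tool_pos': array([0.13673617, 0.50652515, 0.24012731]), 'tool_rot': array([-3.14024914e+00, -2.26259307e-04,  2.87775836e+00]), 'contact_force': array([0.54629833, 0.44294841, 0.83486263]), 'torque': array([-0.05093852,  0.03303661,  0.02121976]), 'grip_force': 0.0, 'opening': 0.09153264760399876}
```

View pics/top0.png

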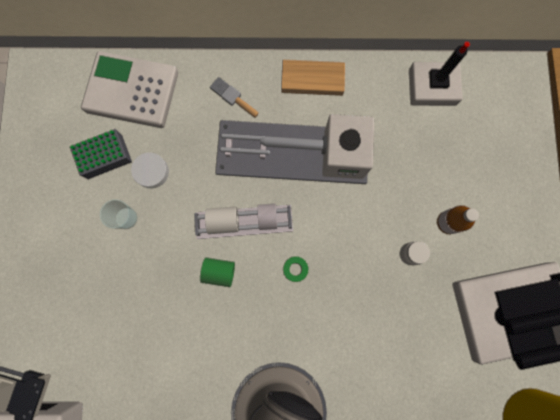

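View pics/side0.png

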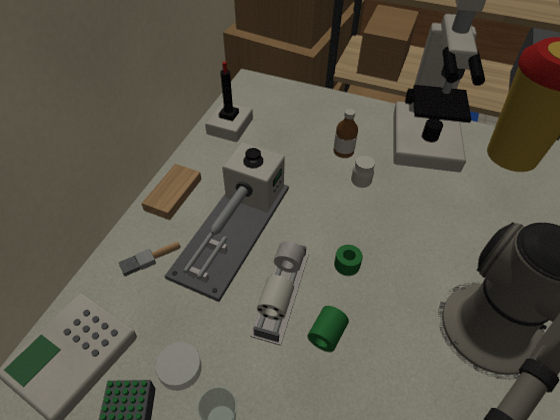

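Top view: the collar candidates are the grey ring at (267,216) on the stand and a green ring at (295,269). The drum candidates are the white tube at (221,220) on the stand and a green tube at (217,272). The ones on the stand fit by colour and place. The mixer shaft runs from (325,143) to the left, and the plunger is at (349,140). The black stick at (440,78) is a separate device. I'll measure and confirm in a crop.

```bash
python3 - <<'E'
from h import *
z=np.load('/tmp/top.npz');p,d=z['p'],z['d']
cv2.imwrite('pics/crop1.png',cv2.resize(p[105:295,185:385],None,fx=4,fy=3.1*4/3.1*0+3.1) if 0 else cv2.resize(p[110:250,185:385],None,fx=4,fy=4,interpolation=cv2.INTER_CUBIC))
P=cloud('top',d)
def fit(name,r,zlo,zhi):
    u0,v0,u1,v1=r;Q=P[v0:v1,u0:u1].reshape(-1,3);Q=Q[(Q[:,2]>zlo)&(Q[:,2]<zhi)]
    (c,s,a)=cv2.minAreaRect((Q[:,:2]*1000).astype(np.float32))
    print(name,len(Q),'ctr',np.round(c,1),'size',np.round(s,1),'ang',round(a,2),'zmed',np.median(Q[:,2]).round(4),'zmax',Q[:,2].max().round(4),'mean',Q.mean(0).round(4))
fit('base',(205,110,385,195),.008,.024)
fit('head',(300,100,385,195),.125,.145)
fit('cap',(325,120,375,160),.155,.18)
fit('shaft',(255,120,335,165),.085,.11)
fit('crails',(210,120,275,165),.045,.07)
fit('drum',(195,195,245,245),.075,.11)
fit('collar',(250,195,290,240),.075,.11)
fit('stand',(185,190,300,250),.03,.11)
fit('bottle',(435,195,485,240),.1,.17)
fit('beaker',(95,195,140,235),.06,.1)
fit('white jar',(400,235,435,270),.03,.1)
fit('jarL',(130,150,170,190),.01,.1)
fit('handle',(425,35,475,105),.02,.3)
E
```

```text
base 4903 ctr [667.6 -52.1] size [436.6 190.8] ang 88.36 zmed 0.0162 zmax 0.0239 mean [0.649  0.0148 0.0162]
head 2192 ctr [ 645.5 -170.3] size [110.5 130.2] ang 86.51 zmed 0.135 zmax 0.1438 mean [ 0.6419 -0.1687  0.135 ]
cap 234 ctr [ 645.5 -167.2] size [37.5 39.3] ang 89.39 zmed 0.1647 zmax 0.17 mean [ 0.6448 -0.1668  0.1644]
shaft 715 ctr [655.6 -34.6] size [162.4 112.4] ang 86.42 zmed 0.0958 zmax 0.1095 mean [ 0.6513 -0.0422  0.0958]
crails 430 ctr [660.8  87.8] size [129.7  52.1] ang 85.1 zmed 0.0566 zmax 0.0624 mean [0.6589 0.0924 0.0563]
drum 745 ctr [463.7 139.6] size [59.6 75.2] ang 4.09 zmed 0.0901 zmax 0.0984 mean [0.4619 0.139  0.0886]
collar 439 ctr [472.3  28.7] size [60.3 44.7] ang 3.9 zmed 0.0901 zmax 0.0989 mean [0.471  0.0287 0.0887]
stand 1805 ctr [467.   91.2] size [ 62.7 244. ] ang 4.69 zmed 0.0848 zmax 0.0989 mean [0.465  0.0938 0.0724]
bottle 449 ctr [ 466.5 -436.9] size [55.4 49.6] ang 11.95 zmed 0.116 zmax 0.1536 mean [ 0.4648 -0.4344  0.1239]
beaker 333 ctr [476.9 396.1] size [71.7 69.8] ang 46.69 zmed 0.0785 zmax 0.09 mean [0.4781 0.401  0.0766]
white jar 534 ctr [ 384.6 -335.8] size [55.4 55.4] ang 52.8 zmed 0.0741 zmax 0.0812 mean [ 0.384  -0.3329  0.0674]
jarL 1019 ctr [599.7 336.8] size [90.5 90.4] ang 17.44 zmed 0.0321 zmax 0.0395 mean [0.5978 0.334  0.0313]
handle 1756 ctr [ 839.3 -435.2] size [ 99.5 109.9] ang 89.31 zmed 0.0472 zmax 0.2328 mean [ 0.8288 -0.4267  0.0788]
```

View pics/crop1.png

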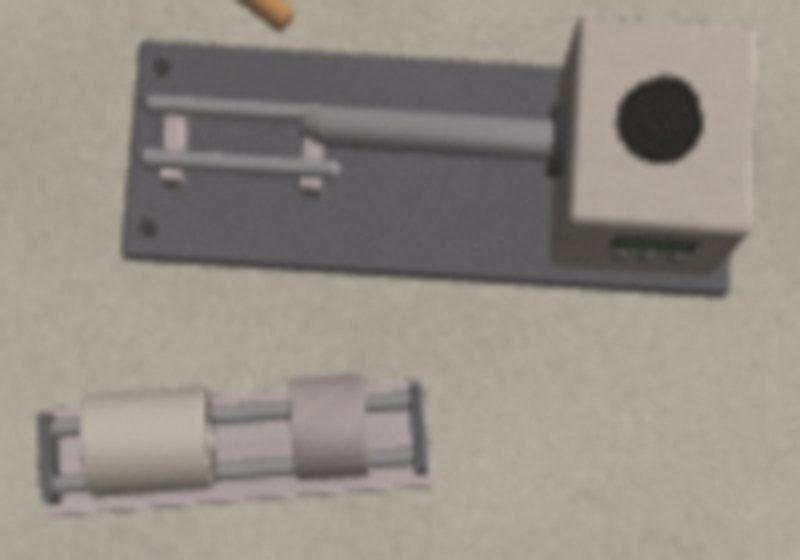

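The crop confirms it: white drum and bare metal collar on the stand, shaft, cradle rails and black cap on the mixer. Now for refined axes.

```bash
cat > fit.py <<'E'
from h import *
from scipy.optimize import least_squares
def axis(P,r,R,zlo,zhi,ys=None):
    "horizontal cylinder of radius R: x=a+b*(y-ym), height z"
    u0,v0,u1,v1=r;Q=P[v0:v1,u0:u1].reshape(-1,3);Q=Q[(Q[:,2]>zlo)&(Q[:,2]<zhi)]
    if ys: Q=Q[(Q[:,1]>ys[0])&(Q[:,1]<ys[1])]
    ym=(np.percentile(Q[:,1],1)+np.percentile(Q[:,1],99))/2
    f=lambda q:np.hypot((Q[:,0]-q[0]-q[1]*(Q[:,1]-ym))/np.hypot(1,q[1]),Q[:,2]-q[2])-R
    s=least_squares(f,[np.median(Q[:,0]),0,zhi-R-.01],loss='soft_l1',f_scale=.001)
    print(len(Q),'x %.4f y %.4f z %.4f slope dx/dy %.4f'%(s.x[0],ym,s.x[2],s.x[1]),'yrange',np.percentile(Q[:,1],[.5,99.5]).round(4),'rms',np.sqrt(np.mean(s.fun**2)).round(4)); return s.x,ym
E
python3 - <<'E'
from fit import *
P=cloud('top',np.load('/tmp/top.npz')['d']);S=cloud('side',np.load('/tmp/side.npz')['d'])
axis(P,(195,195,245,245),.032,.07,.11); axis(P,(250,195,290,240),.032,.07,.11)
axis(P,(255,120,320,165),.013,.086,.11,(-.09,.03))
axis(S,(255,260,305,325),.032,.07,.11); axis(S,(270,235,310,275),.032,.07,.11)
axis(S,(200,180,260,240),.013,.086,.11,(-.09,.03))
E
```

```text
787 x 0.4638 y 0.1389 z 0.0617 slope dx/dy -0.0783 yrange [0.1008 0.1763] rms 0.002
459 x 0.4730 y 0.0290 z 0.0619 slope dx/dy -0.0798 yrange [0.0061 0.0522] rms 0.0016
488 x 0.6547 y -0.0302 z 0.0850 slope dx/dy 0.0657 yrange [-0.0895  0.029 ] rms 0.0016
1049 x 0.4650 y 0.1121 z 0.0627 slope dx/dy -0.0960 yrange [0.0406 0.1802] rms 0.0035
518 x 0.4713 y 0.0311 z 0.0627 slope dx/dy -0.0619 yrange [0.007  0.0549] rms 0.0038
410 x 0.6532 y -0.0301 z 0.0864 slope dx/dy 0.0595 yrange [-0.0894  0.0296] rms 0.0014
```

```bash
python3 -m handwheel '[28,-40,0,-0.102,1,28,-40,0,-0.102,1,28,-40,0,-0.102,1,28,-40,0,-0.102,1,28,-40,0,-0.102,1,28,-40,0,-0.102,1,28,-40,0,-0.102,1,28,-40,0,-0.102,1]' 10
```

```text
time: 0.9
tool_pos: [0.3615, 0.185, 0.2407]
tool_rot: [3.141, -0.0, 2.058]
contact_force: [1.3, 0.6, 0.2]
opening: 0.0918
grip_force: 0.0
```

```bash
python3 -m handwheel '[28,-40,0,-0.102,1,28,-40,0,-0.102,1,28,-40,0,-0.102,1,28,-38,0,-0.102,1,0,0,0,0,1,0,0,0,0,1]'
```

```text
time: 1.5
tool_pos: [0.4727, 0.0282, 0.24]
tool_rot: [-3.14, -0.001, 1.652]
contact_force: [-0.9, 0.5, -0.4]
opening: 0.0916
grip_force: 0.0
```

```bash
python3 -m handwheel '[0,0,-45,0,1,0,0,-45,0,1,0,0,-45,0,1,0,0,-30,0,1,0,0,-18,0,1,0,0,0,0,1]'
```

```text
time: 2.1
tool_pos: [0.4703, 0.0305, 0.0557]
tool_rot: [-3.136, -0.001, 1.657]
contact_force: [0.6, 0.2, 0.2]
opening: 0.0919
grip_force: 0.0
```

```bash
python3 -m handwheel '[0,0,0,0,0.5,0,0,0,0,0.5,0,0,0,0,0.5,0,0,0,0,0.5,0,0,0,0,0.5]' 20
```

```text
time: 2.6
tool_pos: [0.4721, 0.0288, 0.0584]
tool_rot: [-3.14, 0.0, 1.654]
contact_force: [-4.9, -1.1, 6.6]
opening: 0.062
grip_force: 20.0
```

```bash
python3 -m handwheel '[0,0,20,0,0.5,0,0,30,0,0.5,0,0,30,0,0.5,38,13,0,-0.028,0.5,38,13,0,-0.028,0.5,38,13,0,-0.028,0.5,38,13,0,-0.029,0.5,37,12,0,-0.029,0.5]'
```

```text
time: 3.4
tool_pos: [0.663, 0.0935, 0.1377]
tool_rot: [-3.141, 0.0, 1.511]
contact_force: [1.4, -0.2, -1.9]
opening: 0.062
grip_force: 20.0
```

```bash
python3 -m handwheel '[0,0,0,0,0.5,0,0,0,0,0.5,0,0,0,0,0.5]'; python3 - <<'E'
from fit import *
p,d=grab('side'); cv2.imwrite('pics/s1.png',cv2.resize(p[130:340,130:350],None,fx=2.7,fy=2.7))
E
```

```text
time: 3.7
tool_pos: [0.6607, 0.0925, 0.1374]
tool_rot: [-3.14, 0.0, 1.512]
contact_force: [0.5, -0.7, -2.2]
opening: 0.0625
grip_force: 20.0
```

View pics/s1.png

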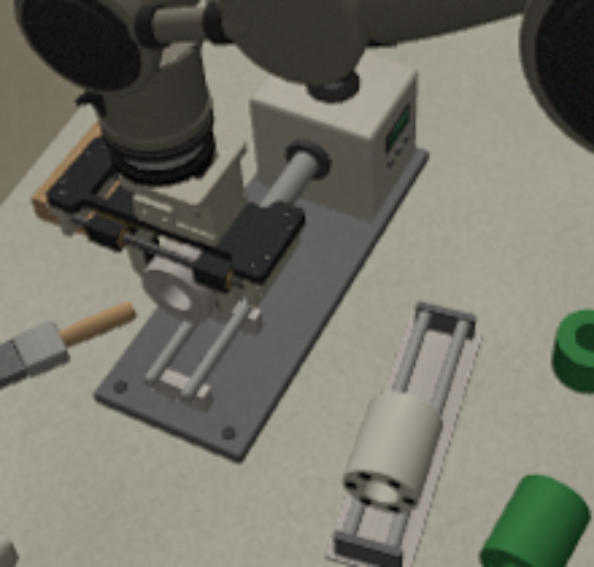

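The collar is held level above the cradle, at about crop (178,285), with the shaft free in front of it. Now I lower it onto the rails.

```bash
python3 -m handwheel '[0,0,-25,0,0.5,0,0,-20,0,0.5,0,0,-8,0,0.5,0,0,-3,0,0.5,0,0,0,0,0.5,0,0,0,0,0.5]'
```

```text
time: 4.35
tool_pos: [0.6626, 0.0928, 0.0831]
tool_rot: [3.139, -0.0, 1.512]
contact_force: [0.7, 0.8, -1.4]
opening: 0.0623
grip_force: 20.0
```

```bash
python3 -m handwheel '[0,0,-1,0,0.5,0,0,0,0,0.5,0,0,0,0,0.5]'; python3 -m handwheel '[0,0,-1,0,0.5,0,0,0,0,0.5,0,0,0,0,0.5]';
```

```text
time: 4.65
tool_pos: [0.6626, 0.0929, 0.082]
tool_rot: [3.139, -0.0, 1.512]
contact_force: [-1.0, -0.8, 4.9]
opening: 0.0623
grip_force: 20.0
time: 4.95
tool_pos: [0.6627, 0.0929, 0.0819]
tool_rot: [3.139, -0.0, 1.512]
contact_force: [-2.8, -0.2, 10.9]
opening: 0.0619
grip_force: 20.0
```

```bash
python3 -m handwheel '[0,0,1,0,0.5,-1,-15,0,0,0.5,-1,-15,0,0,0.5,-1,-15,0,0,0.5,0,0,0,0,0.5]'
```

```text
time: 5.45
tool_pos: [0.6586, 0.0467, 0.0816]
tool_rot: [-3.142, -0.0, 1.511]
contact_force: [-3.1, -2.7, 7.1]
opening: 0.0618
grip_force: 20.0
```

```bash
python3 -m handwheel '[-0.6,-10,0,0,0.5,-0.6,-10,0,0,0.5,-0.6,-10,0,0,0.5,0,0,0,0,0.5]'
```

```text
time: 5.85
tool_pos: [0.6568, 0.017, 0.0813]
tool_rot: [-3.141, 0.0, 1.511]
contact_force: [-4.0, -1.7, 5.3]
opening: 0.0625
grip_force: 20.0
```

```bash
python3 -m handwheel '[-1.4,-15,0,0,0.5,-0.9,-15,0,0,0.5,-0.9,-15,0,0,0.5,-0.9,-15,0,0,0.5,0,0,0,0,0.5,0,0,0,0,0.5]'
```

```text
time: 6.45
tool_pos: [0.6529, -0.0428, 0.0805]
tool_rot: [-3.141, -0.0, 1.51]
contact_force: [-0.3, -0.7, -2.1]
opening: 0.0623
grip_force: 20.0
```

```bash
python3 -m handwheel '[-0.6,-10,0,0,0.5,-0.5,-9,0,0,0.5,0,0,-1.5,0,0.5,0,0,0,0,0.5,0,0,0,0,1,0,0,0,0,1,0,0,0,0,1,0,0,0,0,1]'
```

```text
time: 7.25
tool_pos: [0.6519, -0.0608, 0.0792]
tool_rot: [3.142, -0.0, 1.512]
contact_force: [-0.6, -0.3, -0.5]
opening: 0.0889
grip_force: 0.0
```

```bash
python3 -m handwheel '[0,0,25,0,1,0,0,40,0,1,0,0,45,0,1,-20,40,0,0.02,1,-25,40,0,0.03,1,-32,32,0,0.03,1,-40,26,0,0.03,1,-40,26,0,0.03,1]'
```

```text
time: 8.05
tool_pos: [0.4932, 0.1041, 0.1892]
tool_rot: [3.141, -0.0, 1.654]
contact_force: [0.0, 0.6, -0.5]
opening: 0.0914
grip_force: 0.0
```

```bash
python3 - <<'E'
from fit import *
print(robot.observe()['tool_pos'],robot.observe()['tool_rot'])
p,d=grab('top'); P=cloud('top',d); cv2.imwrite('pics/t2.png',cv2.resize(p[100:250,185:385],None,fx=3,fy=3))
axis(P,(290,115,335,175),.032,.075,.118,(-.105,.0))
axis(P,(195,195,245,245),.032,.07,.11)
E
```

```text
[0.49323281 0.10414623 0.18917681] [ 3.14122118e+00 -2.70825215e-04  1.65351306e+00]
609 x 0.6571 y -0.0658 z 0.0811 slope dx/dy -0.5911 yrange [-0.1042 -0.0277] rms 0.0063
96 x 0.4620 y 0.1669 z 0.0617 slope dx/dy -0.1344 yrange [0.1569 0.1766] rms 0.0019
```

View pics/t2.png

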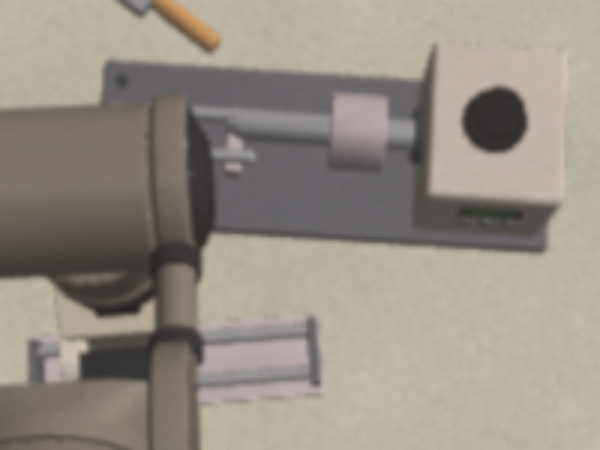

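The collar sits on the shaft at crop (358,132), a short way from the shoulder; the drum will push it home. Next I fetch the drum.

```bash
python3 -m handwheel '[-29,35,0,-0.004,1,0,0,-40,0,1,0,0,-40,0,1,0,0,-30,0,1,0,0,-21,0,1,0,0,0,0,1,0,0,0,0,1]'
```

```text
time: 8.8
tool_pos: [0.4663, 0.1379, 0.0586]
tool_rot: [3.141, -0.0, 1.648]
contact_force: [0.8, -0.1, 0.8]
opening: 0.0915
grip_force: 0.0
```

```bash
python3 -m handwheel '[0,0,0,0,0.5,0,0,0,0,0.5,0,0,0,0,0.5,0,0,0,0,0.5,0,0,0,0,0.5]' 20
```

```text
time: 9.3
tool_pos: [0.4626, 0.1376, 0.0584]
tool_rot: [-3.135, 0.0, 1.648]
contact_force: [-10.5, -1.2, 9.4]
opening: 0.0625
grip_force: 20.0
```

```bash
python3 -m handwheel '[-0.5,0,20,0,0.5,0,0,30,0,0.5,0,0,30,0,0.5,40,-7,0,-0.028,0.5,40,-7,0,-0.028,0.5,40,-7,0,-0.028,0.5,40,-7,0,-0.028,0.5,38,-6,0,-0.026,0.5]'
```

```text
time: 10.1
tool_pos: [0.6647, 0.1033, 0.1381]
tool_rot: [-3.141, 0.0, 1.508]
contact_force: [0.3, 0.4, -1.9]
opening: 0.0624
grip_force: 20.0
```

```bash
python3 -m handwheel '[0,0,0,0,0.5,0,0,0,0,0.5,0,0,-25,0,0.5,0,0,-20,0,0.5,0,0,-8,0,0.5,0,0,-2,0,0.5,0,0,0,0,0.5]'
```

```text
time: 10.8
tool_pos: [0.6633, 0.1041, 0.084]
tool_rot: [3.141, -0.0, 1.51]
contact_force: [-0.7, 0.8, -2.6]
opening: 0.0621
grip_force: 20.0
```

```bash
python3 -m handwheel '[-0.7,0,-1,0,0.5,0,0,-1,0,0.5,0,0,0,0,0.5,0,0,0,0,0.5]'
```

```text
time: 11.2
tool_pos: [0.663, 0.1039, 0.082]
tool_rot: [3.14, -0.0, 1.51]
contact_force: [-1.0, 0.7, 0.9]
opening: 0.0623
grip_force: 20.0
```

```bash
python3 -m handwheel '[-0.6,-10,0,0,0.5,-0.6,-10,0,0,0.5,-0.6,-10,0,0,0.5,-0.6,-10,0,0,0.5,0,0,0,0,0.5]'
```

```text
time: 11.7
tool_pos: [0.6602, 0.0617, 0.0819]
tool_rot: [3.141, 0.001, 1.508]
contact_force: [-2.8, -1.0, 6.0]
opening: 0.0626
grip_force: 20.0
```

```bash
python3 -m handwheel '[-0.7,-12,0,0,0.5,-0.7,-12,0,0,0.5,-0.7,-12,0,0,0.5,-0.7,-12,0,0,0.5,0,0,0,0,0.5]'
```

```text
time: 12.2
tool_pos: [0.6573, 0.0129, 0.0816]
tool_rot: [3.142, 0.002, 1.508]
contact_force: [-3.7, -4.3, 7.9]
opening: 0.0621
grip_force: 20.0
```

```bash
python3 -m handwheel '[-1.2,-10,0,0,0.5,-0.6,-10,0,0,0.5,-0.3,-5,0,0,0.5,0,0,0,0,0.5,0,0,0,0,0.5]'
```

```text
time: 12.7
tool_pos: [0.6553, -0.0104, 0.0811]
tool_rot: [-3.141, 0.002, 1.509]
contact_force: [-2.2, -2.8, 1.2]
opening: 0.0625
grip_force: 20.0
```

```bash
python3 -m handwheel '[-0.3,-5,0,0,0.5,-0.2,-3,0,0,0.5,0,0,0,0,0.5,0,0,0,0,0.5]'
```

```text
time: 13.1
tool_pos: [0.6548, -0.0173, 0.0809]
tool_rot: [-3.141, 0.0, 1.51]
contact_force: [-0.1, -0.3, -1.8]
opening: 0.0627
grip_force: 20.0
```

```bash
python3 -m handwheel '[-0.2,-3,0,0,0.5,-0.1,-2,0,0,0.5,-0.1,-1,0,0,0.5,0,0,0,0,0.5,0,0,0,0,0.5]' 25
```

```text
time: 13.6
tool_pos: [0.6545, -0.0234, 0.0813]
tool_rot: [3.141, 0.0, 1.51]
contact_force: [0.1, -0.1, -2.3]
opening: 0.0623
grip_force: 25.0
```

```bash
python3 -m handwheel '[-0.1,-1,0,0,0.5,0,-1,0,0,0.5,0,0,0,0,0.5,0,0,0,0,0.5]'
```

```text
time: 14.0
tool_pos: [0.6544, -0.0251, 0.0813]
tool_rot: [3.141, 0.0, 1.51]
contact_force: [-0.1, 1.3, -2.4]
opening: 0.0624
grip_force: 25.0
```

```bash
python3 -m handwheel '[0,-1,0,0,0.5,0,-0.5,0,0,0.5,0,0,0,0,0.5,0,0,0,0,0.5]'; python3 -m handwheel '[0,-1,0,0,0.5,0,-0.5,0,0,0.5,0,0,0,0,0.5,0,0,0,0,0.5]'
```

```text
time: 14.4
tool_pos: [0.6543, -0.0267, 0.0812]
tool_rot: [-3.142, 0.0, 1.51]
contact_force: [-1.0, 1.5, -1.0]
opening: 0.0625
grip_force: 25.0
time: 14.8
tool_pos: [0.6544, -0.0273, 0.0812]
tool_rot: [-3.142, -0.001, 1.51]
contact_force: [-0.1, 4.1, -1.1]
opening: 0.0621
grip_force: 25.0
```

```bash
python3 -m handwheel '[0,-1,0,0,0.5,0,-1,0,0,0.5,0,0,0,0,0.5,0,0,0,0,0.5]'; python3 -m handwheel '[0,-1,0,0,0.5,0,-1,0,0,0.5,0,0,0,0,0.5,0,0,0,0,0.5]'
```

```text
time: 15.2
tool_pos: [0.6544, -0.0274, 0.0813]
tool_rot: [-3.141, -0.004, 1.51]
contact_force: [0.4, 12.4, -1.2]
opening: 0.0625
grip_force: 25.0
time: 15.6
tool_pos: [0.6544, -0.0275, 0.0813]
tool_rot: [-3.141, -0.006, 1.51]
contact_force: [1.1, 19.0, -1.0]
opening: 0.0623
grip_force: 25.0
```

```bash
python3 -m handwheel '[0,3.5,-1,0,0.5,0,0,-0.5,0,0.5,0,0,0,0,0.5,0,0,0,0,1,0,0,0,0,1,0,0,0,0,1,0,0,0,0,1]'
```

```text
time: 16.3
tool_pos: [0.6545, -0.0293, 0.0798]
tool_rot: [3.141, 0.0, 1.509]
contact_force: [0.5, -0.1, -0.2]
opening: 0.0889
grip_force: 0.0
```

```bash
python3 -m handwheel '[0,0,25,0,1,0,0,45,0,1,0,0,45,0,0,0,45,20,0,0,0,45,0,0,0,-20,45,0,0,0,-30,35,0,0,0]'
```

```text
time: 17.0
tool_pos: [0.6043, 0.1433, 0.2145]
tool_rot: [3.141, -0.0, 1.51]
contact_force: [0.4, 0.6, 0.4]
opening: 0.0562
grip_force: 0.0
```

```bash
python3 - <<'E'
from fit import *
print(robot.observe()['tool_pos'])
p,d=grab('top'); P=cloud('top',d); cv2.imwrite('pics/t3.png',cv2.resize(p[100:200,205:385],None,fx=4,fy=4,interpolation=cv2.INTER_CUBIC))
s,ds=grab('side'); cv2.imwrite('pics/s3.png',cv2.resize(s[130:310,150:310],None,fx=3.3,fy=3.3,interpolation=cv2.INTER_CUBIC))
axis(P,(260,110,330,180),.032,.0985,.116)
E
```

```text
[0.60431447 0.14329257 0.21446048]
1068 x 0.6541 y -0.0492 z 0.0828 slope dx/dy 0.0798 yrange [-0.1184  0.0272] rms 0.0052
```

View pics/t3.png

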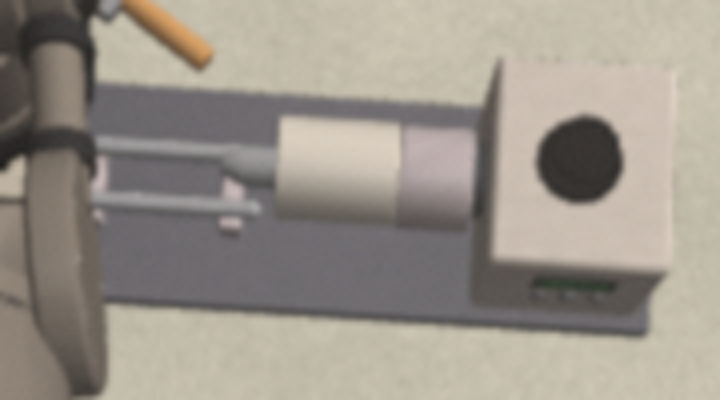

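View pics/s3.png

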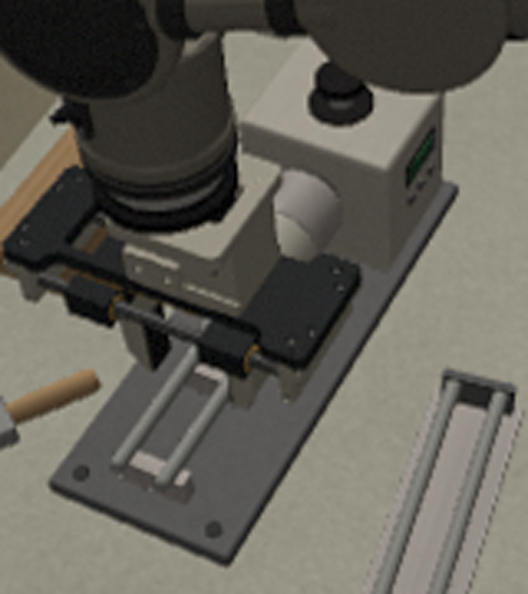

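The drum (crop 277–400) is against the collar (400–475), which is against the shoulder. The shaft showing at 222–277 comes to about 34 mm, against 35 mm expected. Now the plunger.

```bash
python3 -m handwheel '[6,-44,0,0,0,6,-44,0,0,0,6,-44,0,0,0,6,-44,0,0,0,6,-44,0,0,0,6,-45,0,0,0,5,-45,0,0,0,0,0,0,0,0]' 20
```

```text
time: 17.9
tool_pos: [0.645, -0.1759, 0.2141]
tool_rot: [3.141, 0.003, 1.503]
contact_force: [-0.4, 0.4, 0.0]
opening: 0.0004
grip_force: 0.0
```

```bash
python3 -m handwheel '[0,0,-20,0,0,0,0,-12,0,0,0,0,-5,0,0,0,0,-4,0,0,0,0,-3,0,0,0,0,0,0,0]'
```

```text
time: 18.5
tool_pos: [0.645, -0.1686, 0.1718]
tool_rot: [-3.141, 0.001, 1.51]
contact_force: [-5.3, -1.3, 7.4]
opening: 0.0008
grip_force: 3.2
```

```bash
python3 -m handwheel '[0,0,-2,0,0,0,0,-2,0,0,0,0,-1,0,0,0,0,-1,0,0,0,0,0,0,0]'; python3 -m handwheel '[0,0,-2,0,0,0,0,0,0,0,0,0,0,0,0]'
```

```text
time: 19.0
tool_pos: [0.6452, -0.1686, 0.1668]
tool_rot: [3.141, 0.001, 1.51]
contact_force: [-5.5, -0.9, 8.4]
opening: 0.0007
grip_force: 4.0
time: 19.3
tool_pos: [0.6453, -0.1687, 0.1667]
tool_rot: [3.139, 0.002, 1.511]
contact_force: [-8.1, -0.2, 17.2]
opening: 0.0003
grip_force: 8.5
```

```bash
python3 -m handwheel '[0,0,-2,0,0,0,0,0,0,0,0,0,0,0,0]'; python3 -m handwheel '[0,0,6,0,0,0,0,8,0,0,0,0,20,0,0,0,0,40,0,0,0,0,45,0,0,-40,20,0,0,0,-45,10,0,0,0,-45,10,0,0,0]'; python3 -m handwheel '[-45,0,0,0,0,-35,0,0,0,0,0,0,0,0,0,0,0,0,0,0]'
python3 - <<'E'
from fit import *
p,d=grab('top'); P=cloud('top',d); cv2.imwrite('pics/t4.png',p)
m=P.copy(); x=P[...,0]-.6493; y=P[...,1]+.107; c,s=np.cos(.061),np.sin(.061)
my=s*x+c*y; mx=c*x-s*y
k=(abs(mx)<.012)&(P[...,2]>.105)&(P[...,2]<.12)&(my>-.005)
print('rings m range',np.nanmin(my[k]),np.nanmax(my[k]))
k=(np.hypot(mx,my+.06)<.015)&(P[...,2]<.2); print('cap z',np.median(P[...,2][k]))
E
```

```text
time: 19.6
tool_pos: [0.6453, -0.1687, 0.1665]
tool_rot: [3.138, 0.002, 1.511]
contact_force: [-12.5, 1.2, 25.4]
opening: 0.0005
grip_force: 12.9
time: 20.4
tool_pos: [0.5142, -0.1275, 0.2802]
tool_rot: [3.14, 0.0, 1.511]
contact_force: [1.1, -1.2, 0.9]
opening: 0.0002
grip_force: 0.0
time: 20.8
tool_pos: [0.4357, -0.1285, 0.2808]
tool_rot: [3.139, 0.001, 1.51]
contact_force: [-0.4, -0.2, 1.2]
opening: 0.0002
grip_force: 0.0
rings m range -0.0033274128853414114 0.1194101635003091
cap z 0.16439996705915277
```

View pics/t4.png

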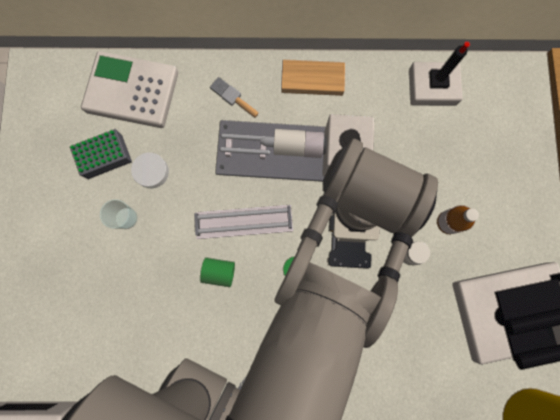

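The rings span mixer y from about 0 to 119 mm (nominal 0 to 120). The cap is back up at 164 mm, and the bottle (460,218) and beaker (120,215) are both standing. Handing in.

```bash
python3 -c "
from cell import robot
print(robot.hand_in())"
```

```text
the job is handed in; nothing more can be done
None
```

The job is done and handed in: the collar is home against the shoulder with the drum up against it, the plunger was pressed to its stop and came back up, and the bottle and beaker are still standing.

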